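# Register the printing mask on the darkroom board's pin

## Task

On the white registration board, take the dark plate that has the round hole by its wooden handle and slide it off its shelf over the low bay in the middle, until its hole sits over the red pin; then let it down so that it lies flat on the bay's floor, square in the bay, and let go. Slide it, do not carry it through the air: keep it on the shelf or no more than a centimetre or two above it. Leave the other plate, the one without a hole, where it is.

Things in the scene. Friction and masses are not known exactly. Their poses are not given: they have to be found in the camera images.
- mask_handle (a point): Plate to move (mask): dark grey, 120 (x) x 100 (y) x 6 mm, 0.25 kg, with a round hole. This point: centre of its upright light-wood handle, 28 mm above the plate's underside. Handle 46 mm long (x), 16 mm thick (y: grip across this), from 6 to 50 mm above the underside. Plate axes: z up, x along the handle towards the hole. Plate's centre: 24 mm from here along +x.
- mask_hole (a point): Centre of the mask's round hole (32 mm across), at the underside: 54 mm from the handle's centre along the plate's +x and 28 mm below it. Same axes. The plate starts loose on the left or the right shelf of the board, up to 15 degrees askew to the board, hole on the side away from the robot.
- pin (a point): Foot of the red pin (12 mm thick, tip 6 mm, 13 mm tall) on the yellow floor of the bay of the fixed white board (200 x 390 mm). Axes are the board's: x away from robot, y left, z up. The bay is open at front and back, from 130 mm before the pin (-x) to 70 mm past it; its walls, 65 mm either side of the pin (y), rise 14 mm to flat shelves 130 mm wide. Plate square: its x parallel to this x.
- blank_handle (a point): Handle centre of the other plate: same size, colour, handle and axes as the mask, but no hole; it lies on the other shelf. Not to be moved.
Mind the look-alikes: they are no part of the job. Leave any green or turquoise look-alike of the part that bears mask_handle alone.

How it is judged:
By the outcome, as a careful person would: the job done as asked, in the order asked, and still so for the second after the job is handed in, with the robot touching nothing.
It also fails if it takes over 37 s, if anything falls off the work surface, if the arm or the gripper's body presses on something with over 40 N, if the wrist force passes 120 N, or if a joint passes its speed limit or range.

## Robot

A 6-joint arm with a two-finger parallel gripper is mounted at the origin on the work surface. World frame = base frame: x ahead of the robot, y to its left, z up, the work surface at z = 0. Lengths are in mm, angles in rad, forces in N, time in s.
With the tool pointing down it reaches from about 400 to 925 mm from the base axis. Payload 12.5 kg.
Tool frame: the origin (TCP) lies at the very end of the fingers, on their centre line; the grasp point (between the pads) lies grip_depth behind it (grip_depth is the distance from the TCP to the grasp point, in mm); z points along the fingers, y is the line along which they close (so a half turn about z gives the same grasp; the last joint's range is limited). The gripper opens to 95 mm and grips with 3 to 60 N. Pads are 20 mm wide; open, the fingers measure 119 mm over their backs; the gripper's body (75 mm by 180 mm) begins 59 mm behind the grasp point.
Start: joints at [-1.387, 0.491, 1.559, -0, 1.092, -0.106], TCP at [178.623, -598.95, 214.661] pointing down, gripper open.
Joint ranges: [-3.1, 3.1], [-0.84, 2.19], [0.05, 2.79], [-1.13, 4.28], [0.06, 2.93], [-2.69, 2.69]. Speed limits (rad/s): [2.22, 2.22, 2.79, 3.14, 3.14, 3.14].

## Interface

Orientations are given as [roll, pitch, yaw] about the fixed x, y, z axes, in that order (R = Rz(yaw) Ry(pitch) Rx(roll)).
In Python, from cell import state, read_camera, job_done, grip_depth gives the robot as it stands.
- The arm moves only by the tool drive_tool, never from a script. Its argument "targets" is a list of rows, each an object with "jaw": the opening, from 0 (shut) to 1 (fully open); "travel": the shift along the tool's x, y, z in m, a list of three; "twist": the turn about the tool's z in rad. In form: [{"jaw": jaw, "travel": [tx, ty, tz], "twist": twist}, ...]. A call has 1 to 8 rows; each row is the pose to reach, as a shift and turn from the pose commanded when the call began, along the tool's axes at that moment; what a row does not reach only later rows make up. A row lasts 1/12 s, in which the tool goes at most 41.7 mm and 7.16 degrees, less where a joint would pass 70% of its speed; a pose out of reach is approached as far as the arm can. A call with a gripper value outside its range is refused whole. The fingers move at their own pace and stop on an object; the grip force is fixed at half the most. Time passes only in rows, so rows that repeat a pose let the fingers close. It gives the time, the measured TCP pose, the force, the opening and the grip force at its end, in the units of the state.
- state(): the state, without advancing time (a new reading comes with each control period).
- read_camera(name): name is "side" or "top" or "wrist"; returns a dict with "frame" (384x512x3 uint8, red, green, blue), "fx", "fy", "cx", "cy" (pixels), "R" (3x3) and "t" (3): a world point X has camera coordinates R X + t. Camera axes: x right, y down, z forward; pixel columns grow to the right and rows downward; lengths in mm; the calibration is good to about 2 mm. A picture is of the moment at which its call begins. There is no depth.
- job_done(): hands the job in; it is judged then, once.
The state is a dict: "t": time; "joints": joint angles; "qvel": joint speeds; "tau": joint torques, N m; "eef_pos": TCP position; "tcp_rot": TCP orientation; "ft_force": force on the tool from outside, world axes, zero at the start; "moment": the same for the moment, N m; "opening": opening from 0.0 (shut) to 1.0 (fully open); "grip_force": force on a finger pad.
Only numpy, scipy, OpenCV 4.12 (cv2) and the standard library are available. Lean on these libraries where they do the work, as an engineer would, in place of code of your own. Each camera call takes 0.05 s, during which the arm holds its last target. There are 200 camera calls.

## Working session

There is one attempt and no reset: what is moved stays moved. The work goes in short steps, Python scripts to look and compute and a tool call to move; the robot and the scene stay as the last step left them, time stands still between calls to the robot, and variables do not carry over. Pictures are saved under pics/ and viewed, at most 10 in all, crops included, and the job is handed in when it is done.

Besides the shell and the picture viewer there is one more tool, called after "Emit:" by a JSON object that holds its "fn" and its "kwargs". drive_tool: Moves the arm, as the interface text tells. Its arguments: {"type":"object","properties":{"targets":{"type":"array"}},"required":["targets"]}

```bash
mkdir -p pics; python3 - <<'E'
from cell import *
import cv2,pickle
s=state();print({k:s[k] for k in('t','eef_pos','tcp_rot','ft_force','opening')},grip_depth)
for n in('top','side'):
    c=read_camera(n);pickle.dump(c,open(f'pics/{n}0.pkl','wb'));cv2.imwrite(f'pics/{n}0.png',c['frame'][:,:,::-1])
    print(n,c['fx'],c['cx'],c['cy'],c['R'],c['t'])
E
```

```text
{'t': 0.0, 'eef_pos': array([ 178.58638358, -598.67952382,  214.08612426]), 'tcp_rot': array([-3.14051953e+00, -1.05681311e-04,  2.89818747e-01]), 'ft_force': array([0.89468611, 0.41375431, 0.35703847]), 'opening': 0.9993804215633201} 18.8
top 348.34943193015135 253.04912636693663 191.16039994614974 [[ 0.02432658 -0.99961993 -0.01296987]
 [-0.99520145 -0.02298503 -0.09510926]
 [ 0.094775    0.01522131 -0.99538234]] [ 55.56410681 557.09283938 846.67540638]
side 490.0960272897203 241.65273842384462 188.11450564299275 [[-0.88495026 -0.46566955  0.00386002]
 [-0.27428531  0.5145126  -0.81243114]
 [ 0.37633841 -0.7200199  -0.58304438]] [535.93138919 176.93863509 835.82403639]
```

View pics/top0.png

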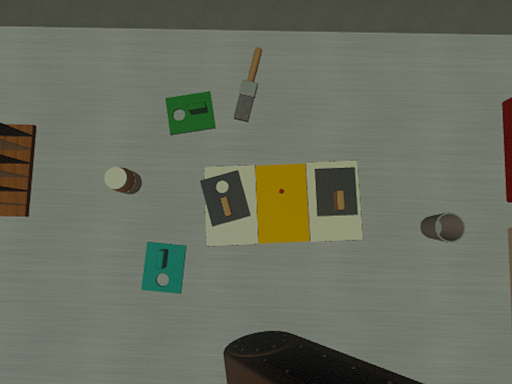

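View pics/side0.png

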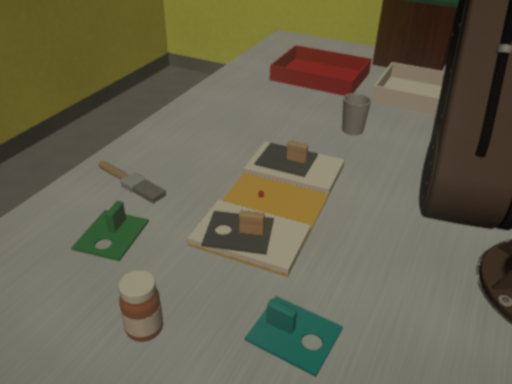

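The mask is on the left shelf: in the top view its hole is at (222,187) and its handle at (226,206). The pin is at (281,191) and the blank is on the right at (336,190). Next I'll measure these.

```bash
cat > h.py <<'E'
import numpy as np,cv2,pickle
def ray(c,p):
    d=c['R'].T@np.array([(p[0]-c['cx'])/c['fx'],(p[1]-c['cy'])/c['fy'],1]); return -c['R'].T@c['t'],d
def atz(c,p,z):
    o,d=ray(c,p); return o+d*(z-o[2])/d[2]
def tri(c1,p1,c2,p2):
    P=[c['R'] and 0 for c in ()] ; A=[];b=[]
    for c,p in((c1,p1),(c2,p2)):
        o,d=ray(c,p);d=d/np.linalg.norm(d);M=np.eye(3)-np.outer(d,d);A.append(M);b.append(M@o)
    return np.linalg.lstsq(np.vstack(A),np.hstack(b),rcond=None)[0]
def proj(c,X):
    q=c['R']@X+c['t'];return np.array([c['fx']*q[0]/q[2]+c['cx'],c['fy']*q[1]/q[2]+c['cy']])
def blobs(m,mn=15):
    n,l,st,ce=cv2.connectedComponentsWithStats(m.astype(np.uint8))
    return [(st[i,4],ce[i].round(1),(l==i)) for i in range(1,n) if st[i,4]>=mn]
E
sed -i '/P=\[c/s/.*/    A=[];b=[]/' h.py
python3 - <<'E'
from h import *
for n in('top','side'):
    c=pickle.load(open(f'pics/{n}0.pkl','rb'));f=c['frame'];h=cv2.cvtColor(f,cv2.COLOR_RGB2HSV)
    H,S,V=[h[:,:,i].astype(int) for i in range(3)]
    def show(t,m,mn,box):
        for a,ce,l in blobs(m,mn):
            if box[0]<ce[0]<box[1] and box[2]<ce[1]<box[3]:
                co=cv2.findContours(l.astype(np.uint8),0,2)[0][0]
                print(n,t,a,ce,cv2.boxPoints(cv2.minAreaRect(co)).round(1).tolist())
    box=(195,370,150,250) if n=='top' else(180,350,130,270)
    show('yellow',(H>18)&(H<30)&(S>200)&(V>120),300,box)
    show('red',((H<8)|(H>172))&(S>150),3,box)
    show('wood',(H>8)&(H<19)&(S>90)&(V>60),20,box)
    show('dark',(S<60)&(V<90),200,box)
    p=(281,191) if n=='top' else (261,194)
    print(h[p[1]-1:p[1]+2,p[0]-1:p[0]+2].tolist())
    x0,x1,y0,y1=box;cv2.imwrite(f'pics/{n}c.png',cv2.resize(f[y0:y1,x0:x1,::-1],None,fx=4.4,fy=4.4,interpolation=cv2.INTER_CUBIC))
E
```

```text
top yellow 3859 [281.7 203.2] [[254.6999969482422, 165.6999969482422], [305.3999938964844, 163.3000030517578], [309.1000061035156, 240.3000030517578], [258.29998779296875, 242.6999969482422]]
top red 9 [281. 191.] [[280.0, 190.0], [282.0, 190.0], [282.0, 192.0], [280.0, 192.0]]
top wood 78 [336.  200.8] [[332.70001220703125, 190.39999389648438], [341.70001220703125, 189.6999969482422], [343.1000061035156, 209.0], [334.1000061035156, 209.60000610351562]]
top dark 1661 [335.3 190.2] [[314.5, 168.60000610351562], [354.5, 166.39999389648438], [357.1000061035156, 213.89999389648438], [317.1000061035156, 216.10000610351562]]
top dark 1572 [224.8 197.9] [[199.39999389648438, 180.3000030517578], [237.39999389648438, 169.8000030517578], [250.0, 215.3000030517578], [212.0, 225.8000030517578]]
[[[2, 232, 110], [3, 221, 136], [2, 226, 106]], [[1, 225, 119], [4, 237, 141], [3, 228, 113]], [[4, 207, 106], [0, 209, 110], [4, 202, 87]]]
side red 12 [261.  193.5] [[260.0, 192.0], [262.0, 192.0], [262.0, 195.0], [260.0, 195.0]]
side wood 333 [296.7 152.9] [[287.0, 144.0], [307.0, 144.0], [307.0, 162.0], [287.0, 162.0]]
side wood 28 [260.5 193.7] [[258.0, 190.0], [263.0, 190.0], [263.0, 197.0], [258.0, 197.0]]
side wood 482 [251.4 224. ] [[237.5, 233.3000030517578], [239.1999969482422, 210.8000030517578], [264.5, 212.6999969482422], [262.79998779296875, 235.1999969482422]]
side dark 912 [283.3 159.8] [[254.6999969482422, 164.5], [260.1000061035156, 140.1999969482422], [316.70001220703125, 153.0], [311.20001220703125, 177.1999969482422]]
side dark 1542 [234.3 235.4] [[201.5, 245.39999389648438], [206.3000030517578, 209.6999969482422], [272.5, 218.5], [267.70001220703125, 254.1999969482422]]
[[[5, 177, 121], [4, 178, 123], [6, 178, 116]], [[5, 177, 117], [4, 175, 118], [6, 175, 112]], [[6, 176, 113], [5, 176, 113], [6, 173, 109]]]
```

View pics/topc.png

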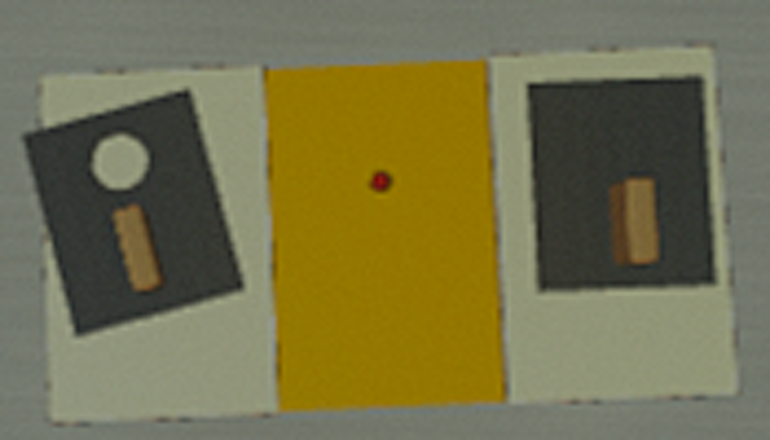

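The crop (origin 195,150, scale 4.4) shows the mask skewed, with its hole at (120,161), handle top about (140,247), and the pin at (380,181). The bay corners are (265,68), (487,60), (507,402) and (278,411).

```bash
python3 - <<'E'
from h import *
np.set_printoptions(precision=1,suppress=True)
T=pickle.load(open('pics/top0.pkl','rb'));S=pickle.load(open('pics/side0.pkl','rb'))
u=lambda x,y:np.array([195+(x+.5)/4.4-.5,150+(y+.5)/4.4-.5])
print('pin',tri(T,(281,191),S,(261,193.5)))
print('plate c',tri(T,u(133.7,212.5),S,(236.5,232)), )
Y=[u(265,68),u(487,60),u(507,402),u(278,411)]
M=[u(25,135),u(190,90),u(243,290),u(77,335)]
for z in(5,10,15,20):
    y=[atz(T,p,z) for p in Y];print('z',z,'bay w,l',[np.linalg.norm(y[i]-y[(i+1)%4]) for i in range(4)])
    xd=(y[0]+y[1]-y[2]-y[3]);print(' yaw',np.degrees(np.arctan2(xd[1],xd[0])),'centre',sum(y)/4,'pin',atz(T,(281,191),z+10), 'wallyaw',[np.degrees(np.arctan2(*(a-b)[1::-1])) for a,b in((y[0],y[3]),(y[1],y[2]))])
for z in(20,25,30,35):
    m=[atz(T,p,z) for p in M];xd=(m[0]+m[1]-m[2]-m[3]);a=np.arctan2(xd[1],xd[0]);c=sum(m)/4
    print('z',z,'mask',[np.linalg.norm(m[i]-m[(i+1)%4]) for i in range(4)],'yaw',np.degrees(a),'c',c,'h from c',c-24*np.array([np.cos(a),np.sin(a),0]),'h top',atz(T,u(146,244),z+44),'hole',atz(T,u(120,161),z-6))
E
```

```text
pin [559.5  -1.9  13.5]
plate c [539.9 140.2  21.9]
z 5 bay w,l [np.float64(130.54342094758877), np.float64(199.35889205853448), np.float64(131.82702771481962), np.float64(200.05911277905744)]
 yaw 3.695309548566421 centre [529.8  -5.5   5. ] pin [558.8  -2.   15. ] wallyaw [np.float64(3.5111732694592512), np.float64(3.8800925832957964)]
z 10 bay w,l [np.float64(129.8112411758919), np.float64(198.24074648663495), np.float64(131.08764856912933), np.float64(198.93703987444675)]
 yaw 3.695309548566422 centre [529.5  -5.1  10. ] pin [558.3  -1.7  20. ] wallyaw [np.float64(3.5111732694592512), np.float64(3.880092583295796)]
z 15 bay w,l [np.float64(129.079061404195), np.float64(197.12260091473541), np.float64(130.348269423439), np.float64(197.81496696983632)]
 yaw 3.695309548566419 centre [529.2  -4.8  15. ] pin [557.8  -1.4  25. ] wallyaw [np.float64(3.5111732694592512), np.float64(3.880092583295794)]
z 20 bay w,l [np.float64(128.34688163249808), np.float64(196.00445534283588), np.float64(129.6088902777487), np.float64(196.69289406522574)]
 yaw 3.695309548566422 centre [528.9  -4.5  20. 
[... 440 characters left out ...]
64(97.44226394103306), np.float64(118.42573989162393)] yaw 16.486256630731912 c [537.5 138.8  25. ] h from c [514.5 132.   25. ] h top [517.  127.4  69. ] hole [567.2 148.2  19. ]
z 30 mask [np.float64(97.59020959901747), np.float64(118.0621239163883), np.float64(96.88319626681009), np.float64(117.74628109939587)] yaw 16.4862566307319 c [537.2 138.4  30. ] h from c [514.1 131.6  30. ] h top [516.7 127.   74. ] hole [566.6 147.7  24. ]
z 35 mask [np.float64(97.02706208108052), np.float64(117.38084254278473), np.float64(96.32412859258714), np.float64(117.06682230716775)] yaw 16.486256630731905 c [536.8 137.9  35. ] h from c [513.8 131.1  35. ] h top [516.5 126.5  79. ] hole [566.1 147.2  29. ]
```

Emit:
{"fn": "drive_tool", "kwargs": {"targets": [{"jaw": 1,"travel": [0.298,-0.223,0],"twist": 0},{"jaw": 1,"travel": [0.298,-0.223,0],"twist": 0},{"jaw": 1,"travel": [0.298,-0.223,0],"twist": 0},{"jaw": 1,"travel": [0.298,-0.223,0],"twist": 0},{"jaw": 1,"travel": [0.298,-0.223,0],"twist": 0},{"jaw": 1,"travel": [0.298,-0.223,0],"twist": 0},{"jaw": 1,"travel": [0.298,-0.223,0],"twist": 0},{"jaw": 1,"travel": [0.298,-0.223,0],"twist": 0}]}}

```text
t: 0.77
eef_pos: [378.0, -329.5, 214.6]
tcp_rot: [-3.141, 0.0, 0.29]
ft_force: [1.5, -0.8, 0.0]
opening: 0.998
grip_force: 0.0
```

Emit:
{"fn": "drive_tool", "kwargs": {"targets": [{"jaw": 1,"travel": [0.247,-0.385,0],"twist": 0},{"jaw": 1,"travel": [0.247,-0.385,0],"twist": 0},{"jaw": 1,"travel": [0.247,-0.385,0],"twist": 0},{"jaw": 1,"travel": [0.247,-0.385,0],"twist": 0},{"jaw": 1,"travel": [0.247,-0.385,0],"twist": 0},{"jaw": 1,"travel": [0.247,-0.385,0],"twist": 0},{"jaw": 1,"travel": [0.247,-0.385,0],"twist": 0},{"jaw": 1,"travel": [0.247,-0.385,0],"twist": 0}]}}

```text
t: 1.43
eef_pos: [469.6, -8.9, 214.6]
tcp_rot: [3.141, 0.0, 0.29]
ft_force: [0.5, -0.4, 0.2]
opening: 1.002
grip_force: 0.0
```

Emit:
{"fn": "drive_tool", "kwargs": {"targets": [{"jaw": 1,"travel": [0.082,-0.121,0.045],"twist": 0},{"jaw": 1,"travel": [0.082,-0.121,0.045],"twist": 0},{"jaw": 1,"travel": [0.082,-0.121,0.045],"twist": 0},{"jaw": 1,"travel": [0.082,-0.121,0.045],"twist": 0},{"jaw": 1,"travel": [0.082,-0.121,0.045],"twist": 0},{"jaw": 1,"travel": [0.082,-0.121,0.045],"twist": 0}]}}

```text
t: 1.93
eef_pos: [513.3, 129.4, 168.7]
tcp_rot: [-3.141, 0.002, 0.292]
ft_force: [-0.3, 1.1, 0.5]
opening: 1.002
grip_force: 0.0
```

```bash
python3 - <<'E'
from cell import *
from h import *
c=read_camera('wrist');pickle.dump(c,open('pics/w1.pkl','wb'));cv2.imwrite('pics/w1.png',c['frame'][:,:,::-1])
s=state();print(s['eef_pos'],s['tcp_rot'],c['fx'],-c['R'].T@c['t'])
for X in((515,132,68),(538,139,24),(559,-2,17)):print(proj(c,np.array(X)))
E
```

```text
[513.26361514 128.45383272 169.26456097] [3.14152802e+00 1.09574438e-03 2.91014596e-01] 321.18873993452405 [578.8349514  148.84174748 338.43540265]
[260.41196615 189.7273728 ]
[260.67627731 155.28975233]
[399.31895082 174.6382335 ]
```

View pics/w1.png

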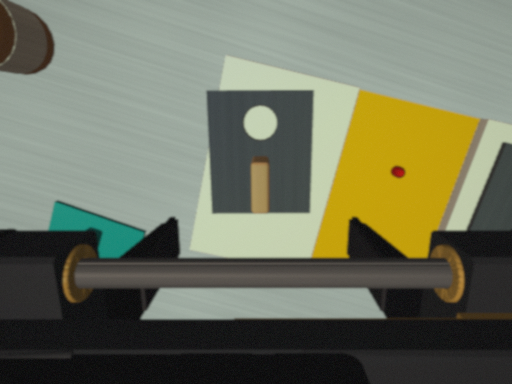

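The wrist view shows the mask nearly aligned with the tool: hole at (260,122), handle top at (260,187), pin at (398,172), and bay walls running slanted. I'll refine with it.

```bash
python3 - <<'E'
from h import *
np.set_printoptions(precision=1,suppress=True)
c=pickle.load(open('pics/w1.pkl','rb'));f=c['frame'];h=cv2.cvtColor(f,cv2.COLOR_RGB2HSV).astype(int)
H,S,V=[h[:,:,i] for i in range(3)]
x,y=np.meshgrid(range(512),range(384))
wood=(H>8)&(H<20)&(S>80)&(x>240)&(x<285)&(y>150)&(y<216)&(V>130)
for a,ce,l in blobs(wood,50):
    r=cv2.minAreaRect(cv2.findContours(l.astype(np.uint8),0,2)[0][0]);print('wood',a,ce,r);
    for zz in (66,68,70):print(atz(c,r[0],zz))
hole=(V>130)&(x>235)&(x<285)&(y>98)&(y<148)
for a,ce,l in blobs(hole,200):print('hole',a,ce,atz(c,ce,18),atz(c,ce,24))
red=((H<8)|(H>172))&(S>150)&(x>380)&(x<415)&(y>155)&(y<190)
for a,ce,l in blobs(red,10):print('red',a,ce,atz(c,ce,12))
P=[(x,y) for x,y in ((208,91),(312.5,90.5),(310.5,213),(210.5,213))]
for z in(20,25):
    m=[atz(c,p,z) for p in P];print([np.linalg.norm(m[i]-m[(i+1)%4]) for i in range(4)],sum(m)/4,'yaws',[np.degrees(np.arctan2(*(a-b)[1::-1])) for a,b in((m[0],m[3]),(m[1],m[2]))])
# walls: left and right yellow edges
yel=(H>15)&(H<32)&(S>180)&(V>110)&(x>300)&(y<250)
for z in(4,18):
  for side in(0,1):
    pts=[]
    for r in range(130,228,3):
        k=np.where(yel[r])[0]
        if len(k): pts.append(atz(c,(k[0]-.5 if side==0 else k[-1]+.5,r),z)[:2])
    v=cv2.fitLine(np.array(pts,np.float32),cv2.DIST_HUBER,0,.01,.01).ravel();v[:2]*=np.sign(v[0]);print('edge',z,side,np.degrees(np.arctan2(v[1],v[0])),v)
E
```

```text
hole 903 [260.  122.3] [567.9 148.7  18. ] [568.1 148.7  24. ]
red 83 [397.7 171.5] [561.3  -1.5  12. ]
[np.float64(98.94331883042487), np.float64(121.60915083167019), np.float64(103.94858019572594), np.float64(121.15785797117712)] [537.9 139.3  20. ] yaws [np.float64(15.627539735434977), np.float64(17.990792193843912)]
[np.float64(97.38973342491985), np.float64(119.69967170623539), np.float64(102.31640331886346), np.float64(119.25546494321661)] [538.6 139.5  25. ] yaws [np.float64(15.627539735434986), np.float64(17.99079219384391)]
edge 4 0 4.017883 [  1.    0.1 534.3  56.1]
edge 4 1 3.8064528 [  1.    0.1 569.3 -67.4]
edge 18 0 4.017892 [  1.    0.1 536.2  60. ]
edge 18 1 3.8064647 [  1.    0.1 569.7 -58.4]
```

Emit:
{"fn": "drive_tool", "kwargs": {"targets": [{"jaw": 0.6,"travel": [0.003,-0.003,0.04],"twist": 0},{"jaw": 0.6,"travel": [0.003,-0.003,0.08],"twist": 0},{"jaw": 0.6,"travel": [0.003,-0.003,0.11],"twist": 0},{"jaw": 0.6,"travel": [0.003,-0.003,0.125],"twist": 0},{"jaw": 0.6,"travel": [0.003,-0.003,0.135],"twist": 0},{"jaw": 0.6,"travel": [0.003,-0.003,0.135],"twist": 0}]}}

```text
t: 2.48
eef_pos: [515.1, 130.9, 33.5]
tcp_rot: [-3.141, 0.002, 0.288]
ft_force: [1.3, -0.0, 0.6]
opening: 0.64
grip_force: 0.0
```

Emit:
{"fn": "drive_tool", "kwargs": {"targets": [{"jaw": 0,"travel": [0,-0.001,0],"twist": 0},{"jaw": 0,"travel": [0,-0.001,0],"twist": 0},{"jaw": 0,"travel": [0,-0.001,0],"twist": 0},{"jaw": 0,"travel": [0,-0.001,0],"twist": 0},{"jaw": 0,"travel": [0,-0.001,0],"twist": 0},{"jaw": 0,"travel": [0,-0.001,0],"twist": 0},{"jaw": 0,"travel": [0,-0.001,0],"twist": 0},{"jaw": 0,"travel": [0,-0.001,0],"twist": 0}]}}

```text
t: 3.15
eef_pos: [515.5, 133.1, 34.9]
tcp_rot: [3.141, -0.0, 0.29]
ft_force: [-0.5, 0.0, 4.1]
opening: 0.168
grip_force: 30.0
```

Emit:
{"fn": "drive_tool", "kwargs": {"targets": [{"jaw": 0,"travel": [0,0,-0.003],"twist": 0},{"jaw": 0,"travel": [0,0,-0.005],"twist": 0},{"jaw": 0,"travel": [-0.008,0.022,-0.005],"twist": 0.04},{"jaw": 0,"travel": [-0.016,0.044,-0.005],"twist": 0.08},{"jaw": 0,"travel": [-0.025,0.066,-0.005],"twist": 0.12},{"jaw": 0,"travel": [-0.033,0.088,-0.005],"twist": 0.16},{"jaw": 0,"travel": [-0.041,0.11,-0.005],"twist": 0.2},{"jaw": 0,"travel": [-0.049,0.131,-0.005],"twist": 0.223}]}}

```text
t: 3.82
eef_pos: [505.6, -7.6, 39.6]
tcp_rot: [3.142, 0.0, 0.065]
ft_force: [0.7, -1.0, -1.9]
opening: 0.167
grip_force: 30.0
```

Emit:
{"fn": "drive_tool", "kwargs": {"targets": [{"jaw": 0,"travel": [0,0,0],"twist": 0},{"jaw": 0,"travel": [0,0,0],"twist": 0}]}}

```text
t: 3.98
eef_pos: [505.8, -7.3, 39.6]
tcp_rot: [3.142, 0.0, 0.065]
ft_force: [0.7, 0.8, -1.2]
opening: 0.169
grip_force: 30.0
```

```bash
python3 - <<'E'
from cell import *
from h import *
c=read_camera('wrist');pickle.dump(c,open('pics/w2.pkl','wb'))
cv2.imwrite('pics/w2.png',cv2.resize(c['frame'][60:240,140:380,::-1],None,fx=3.2,fy=3.2,interpolation=cv2.INTER_CUBIC))
s=state();print(s['eef_pos'],s['tcp_rot'],s['ft_force'],s['opening'],-c['R'].T@c['t'])
E
```

```text
[505.78572984  -6.53594963  39.63366966] [-3.14157143e+00  1.94156588e-04  6.61934579e-02] [-0.14662785 -0.05205601 -2.1598249 ] 0.1696379460797851 [573.83516985  -3.15462333 209.43364538]
```

View pics/w2.png

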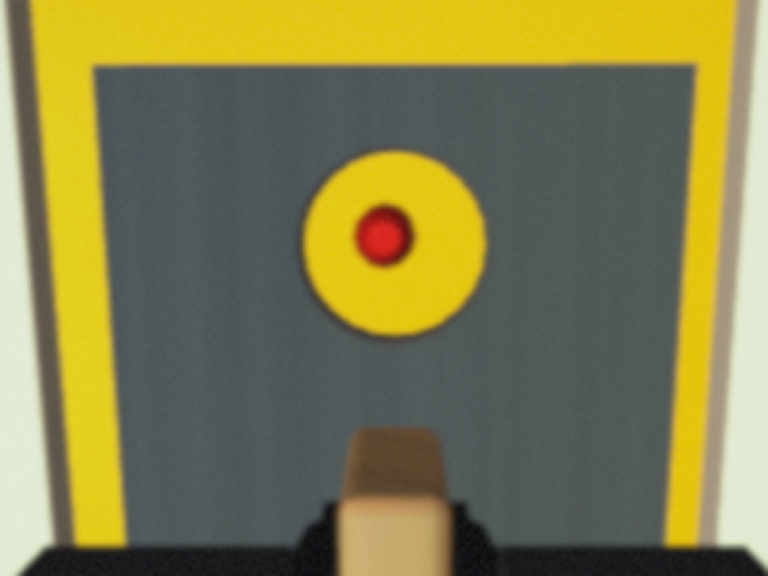

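The crop shows the pin at (383,235) inside the hole centred at (395,243), so it is about 2 mm left and 1.4 mm forward of centre. The plate is square in the bay.

```bash
python3 - <<'E'
from h import *
np.set_printoptions(precision=1,suppress=True)
c=pickle.load(open('pics/w2.pkl','rb'))
u=lambda x,y:np.array([140+(x+.5)/3.2-.5,60+(y+.5)/3.2-.5])
for d in(-3,0,3): print('hole',atz(c,u(395,243),29+d),'dia',np.linalg.norm(atz(c,u(303,243),29+d)-atz(c,u(487,243),29+d)),'pin',atz(c,u(383,235),17+d))
def yaw(a,b,z):
    d=atz(c,u(*b),z)-atz(c,u(*a),z);return np.degrees(np.arctan2(d[1],d[0]))
print('plate sides',yaw((127,545),(94,66),29),yaw((666,545),(696,66),29),'front',yaw((696,66),(94,66),29)-90)
print('floor edges',yaw((76,545),(31,5),5),yaw((695,545),(737,5),5))
print('shelf edges',yaw((57,545),(7,5),19),yaw((717,545),(758,5),19))
E
```

```text
hole [560.8  -4.   26. ] dia 32.41734914035194 pin [561.3  -1.8  14. ]
hole [561.  -4.  29.] dia 31.88717351623833 pin [561.5  -1.8  17. ]
hole [561.3  -4.   32. ] dia 31.356997892124713 pin [561.7  -1.8  20. ]
plate sides 3.8483174593876477 4.07748351890875 front 3.774813376230341
floor edges 3.934237323378388 3.6544749641829655
shelf edges 4.175490846164193 4.053283829279837
```

Emit:
{"fn": "drive_tool", "kwargs": {"targets": [{"jaw": 0,"travel": [0.0005,-0.002,0],"twist": 0},{"jaw": 0,"travel": [0.0005,-0.002,0.004],"twist": 0},{"jaw": 0,"travel": [0.0005,-0.002,0.008],"twist": 0},{"jaw": 0,"travel": [0.0005,-0.002,0.012],"twist": 0},{"jaw": 0,"travel": [0.0005,-0.002,0.015],"twist": 0},{"jaw": 0,"travel": [0.0005,-0.002,0.016],"twist": 0},{"jaw": 0,"travel": [0.0005,-0.002,0.016],"twist": 0}]}}

```text
t: 4.62
eef_pos: [506.0, -4.3, 23.2]
tcp_rot: [-3.142, 0.001, 0.067]
ft_force: [0.6, 0.2, -2.1]
opening: 0.17
grip_force: 30.0
```

Emit:
{"fn": "drive_tool", "kwargs": {"targets": [{"jaw": 0,"travel": [0,0,0.001],"twist": 0},{"jaw": 0,"travel": [0,0,0.002],"twist": 0},{"jaw": 0,"travel": [0,0,0.002],"twist": 0}]}}

```text
t: 4.87
eef_pos: [506.2, -4.5, 21.5]
tcp_rot: [3.141, -0.0, 0.067]
ft_force: [-0.2, -0.2, -3.2]
opening: 0.168
grip_force: 30.0
```

Emit:
{"fn": "drive_tool", "kwargs": {"targets": [{"jaw": 0,"travel": [0,0,0.001],"twist": 0},{"jaw": 0,"travel": [0,0,0.001],"twist": 0}]}}

```text
t: 5.03
eef_pos: [506.3, -4.5, 20.9]
tcp_rot: [3.141, -0.0, 0.067]
ft_force: [-0.7, -0.2, 2.2]
opening: 0.168
grip_force: 30.0
```

Contact came exactly 14 mm below the shelf grasp height, so the plate is on the floor. Releasing and retreating.

Emit:
{"fn": "drive_tool", "kwargs": {"targets": [{"jaw": 0.5,"travel": [0,0,0],"twist": 0},{"jaw": 0.5,"travel": [0,0,0],"twist": 0},{"jaw": 0.5,"travel": [0,0,0],"twist": 0},{"jaw": 0.5,"travel": [0,0,0],"twist": 0},{"jaw": 0.5,"travel": [0,0,-0.02],"twist": 0},{"jaw": 0.5,"travel": [0,0,-0.05],"twist": 0},{"jaw": 0.5,"travel": [0,0,-0.09],"twist": 0},{"jaw": 0.5,"travel": [0,0,-0.12],"twist": 0}]}}

```text
t: 5.7
eef_pos: [506.2, -4.5, 142.8]
tcp_rot: [3.141, -0.001, 0.067]
ft_force: [0.7, -0.6, 0.1]
opening: 0.499
grip_force: 0.0
```

Emit:
{"fn": "drive_tool", "kwargs": {"targets": [{"jaw": 0.5,"travel": [0,0,-0.03],"twist": 0},{"jaw": 0.5,"travel": [0,0,-0.03],"twist": 0}]}}

```text
t: 5.87
eef_pos: [508.2, -4.6, 175.7]
tcp_rot: [3.14, -0.008, 0.067]
ft_force: [0.5, -0.4, 0.5]
opening: 0.499
grip_force: 0.0
```

```bash
python3 - <<'E'
from cell import *
from h import *
c=read_camera('wrist');s=read_camera('side')
a=cv2.resize(c['frame'][:260,60:450,::-1],(390,260));b=cv2.resize(s['frame'][120:280,170:370,::-1],(325,260))
cv2.imwrite('pics/f.png',np.hstack([a,b]));print(state()['eef_pos'],state()['ft_force'])
E
```

```text
[506.42447286  -4.45036025 171.36635356] [-0.45177781  0.17778328 -0.44491489]
```

View pics/f.png

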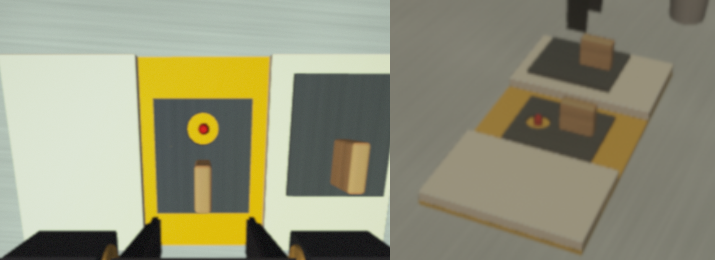

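The plate lies flat and square in the bay with the pin centred in its hole (left view 203,128), and the blank is undisturbed.

```bash
python3 -c "
from cell import *
print(job_done())"
```

```text
the job is handed in; nothing more can be done
None
```

The mask now lies flat and square on the bay floor with its hole over the red pin, the gripper has let go and moved clear, the blank is where it was, and the job was handed in at about 6 s.

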